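# Make up the parts trays for two artificial legs

### The job

Make up the parts for two artificial legs, each in the blue tray that already holds its foot. The adult's tray (large foot) gets the knee joint and the longest tube; the child's tray (small foot) gets the shortest tube and the pyramid adapter, the last one left on the floor of the deep grey stock box, pyramid upwards. Lay each part down flat on the tray's floor without dropping it, leave the middle-length tube where it lies in stock, and do not shift the feet.

Things in the scene. Friction and masses are not known exactly. Their poses are not given: they have to be found in the camera images.
- tray_adult: Blue open plastic tray, 250 (x) x 320 (y) x 26 mm, walls and floor 4 mm thick, fixed. Origin: centre of its underside, z up; its x axis points roughly away from the robot. The tray with the large foot; an equal tray to the other. It may stand on the left or on the right. The foot lies along y in the far half (x over 30 mm); the near half, 150 x 310 mm, is empty.
- tray_child: Blue open plastic tray, 250 (x) x 320 (y) x 26 mm, walls and floor 4 mm thick, fixed. Origin: centre of its underside, z up; its x axis points roughly away from the robot. The tray with the small foot; an equal tray to the other. It may stand on the left or on the right. The foot lies along y in the far half (x over 30 mm); the near half, 150 x 310 mm, is empty.
- foot_adult: Skin-coloured artificial foot, 235 mm long, 84 wide, 72 high with the small steel pyramid on its ankle; loose, lies in the adult's tray. Origin: under its middle, x from heel to toe, z up. Not to be moved (more than 20 mm is a fault).
- foot_child: Skin-coloured artificial foot, 155 mm long, 60 wide, 58 high with the small steel pyramid on its ankle; loose, lies in the child's tray. Origin: under its middle, x from heel to toe, z up. Not to be moved (more than 20 mm is a fault).
- tube_long: Longest of the three pylon tubes: bare aluminium tube 30 mm across with a dark steel clamp head (30 long x 40 wide x 30 mm high, flat sides) on its +x end; 150 mm long in all, about 150 g, lying on the bench on the flat of its head. Origin: on the tube's axis at half its length, 15 mm above what it lies on; x along the tube. Goes to the adult's tray.
- tube_mid: Middle one of the three pylon tubes: bare aluminium tube 30 mm across with a dark steel clamp head (30 long x 40 wide x 30 mm high, flat sides) on its +x end; 110 mm long in all, about 125 g, lying on the bench on the flat of its head. Origin: on the tube's axis at half its length, 15 mm above what it lies on; x along the tube. Stays where it is (moving it more than 20 mm is a fault).
- tube_short: Shortest of the three pylon tubes: bare aluminium tube 30 mm across with a dark steel clamp head (30 long x 40 wide x 30 mm high, flat sides) on its +x end; 70 mm long in all, about 100 g, lying on the bench on the flat of its head. Origin: on the tube's axis at half its length, 15 mm above what it lies on; x along the tube. Its bare tube runs from x = -35 to +5 mm. Goes to the child's tray.
- knee: Knee joint, lying on the bench: grey frame 46 mm wide with a round steel head (50 mm wide) and pyramid on its +x end and an aluminium tube clamp on its -x end; 122 mm long, 48 mm high, about 420 g. Origin: in the middle of its length, width and height (24 mm above what it lies on); x along its length, y across the 46 mm frame, whose side plates run from x = -40 to +6 mm clear of the head and are the place to grip. Goes to the adult's tray.
- adapter: Pyramid adapter: steel plate 44 x 44 x 8 mm with a dome and a small dark pyramid on top, 26 mm high in all, about 90 g; lies loose, pyramid up, somewhere on the floor of the stock box. Origin: centre of the plate's underside; x and y along the plate's edges, z up. Goes to the child's tray.
- stock_box: Deep opaque grey plastic box, open at the top, 160 (x) x 190 (y) x 55 mm high, walls and floor 4 mm thick, fixed on the bench between the trays; only the adapter is in it. Origin: centre of its underside, z up.
Not all that is in view belongs to the job. Leave any purple or red look-alike of the knee alone. Leave any pink or yellow look-alike of the tube_short alone.

How it is judged:
By the outcome, as a careful person would: the job done as asked, in the order asked, and still so for the second after the job is handed in, with the robot touching nothing.
It also fails if it takes over 106 s, if anything falls off the work surface, if the arm or the gripper's body presses on something with over 40 N, if the wrist force passes 120 N, or if a joint passes its speed limit or range.

### The arm

A 6-joint arm with a two-finger parallel gripper is mounted at the origin on the work surface. World frame = base frame: x ahead of the robot, y to its left, z up, the work surface at z = 0. Lengths are in mm, angles in rad, forces in N, time in s.
With the tool pointing down it reaches from about 300 to 775 mm from the base axis. Payload 14.6 kg.
Tool frame: the origin (TCP) lies between the finger pads; the fingertips stand 8 mm ahead of it and the grasp point (between the pads) lies 11 mm behind it; z points along the fingers, y is the direction in which the jaws open and shut (so a half turn about z gives the same grasp; the last joint's range is limited). The gripper opens to 94 mm and grips with 3 to 60 N. Pads are 16 mm wide; open, the fingers measure 119 mm over their backs; the gripper's body (75 mm by 177 mm) begins 78 mm behind the grasp point.
Start: joints at [-1.283, 0.3, 1.521, -0, 1.321, -0.067], TCP at [191.064, -515.736, 213.446] pointing down, gripper open.
Joint ranges: [-3.03, 3.03], [-0.79, 2.21], [0.23, 2.52], [-1.04, 4.18], [0, 3.07], [-2.55, 2.55]. Speed limits (rad/s): [2.22, 2.22, 2.57, 3.14, 3.14, 3.14].

### API

Orientations are given as [roll, pitch, yaw] about the fixed x, y, z axes, in that order (R = Rz(yaw) Ry(pitch) Rx(roll)).
In Python, from cell import manip gives the robot as it stands. The module is installed in compiled form; this text tells all that it offers.
- The arm moves only by the tool send_rows, never from a script. Its argument "series" is a list that holds one entry, the list of rows, each a list of 5 numbers: the opening, from 0 (shut) to 1 (fully open), then the shift along the tool's x, y, z in mm, then the turn about the tool's z in degrees. In form: [[[gripper, dx, dy, dz, roll], ...]]. A call has 1 to 10 rows; each row is the pose to reach, as a shift and turn from the pose commanded when the call began, along the tool's axes at that moment; what a row does not reach only later rows make up. A row lasts 1/10 s, in which the tool goes at most 50 mm and 8.59 degrees, less where a joint would pass 70% of its speed; a pose out of reach is approached as far as the arm can. A call with a gripper value outside its range is refused whole. The fingers move at their own pace and stop on an object; "newtons" is the grip in N (left out, the last holds). Time passes only in rows, so rows that repeat a pose let the fingers close. It gives the time, the measured TCP pose, the force and the opening at its end, in the units of the state.
- manip.read_state(): the state, without advancing time (a new reading comes with each control period).
- manip.camera(name): name is "scene" or "top" or "wrist"; returns a dict with "img" (384x512x3 uint8, red, green, blue), "vfov" (degrees; the focal length in pixels is half the picture's height over the tangent of half this angle, whatever the lens; pixels are square), "cx", "cy" (the principal point, pixels), "pose" (4x4, takes a point from camera to world coordinates); the wrist camera has in their place "T_tool_cam" (4x4, takes a point from camera to tool coordinates, whose origin is the TCP and whose axes are the flange's). Camera axes: x right, y down, z forward; pixel columns grow to the right and rows downward; lengths in mm; the calibration is good to about 2 mm. A picture is of the moment at which its call begins: read the wrist's pose just before it. There is no depth.
- manip.sign_off(): hands the job in, once; it reports no verdict.
Trained networks look in a picture, given as the dict that the camera call returned (one of the last four; its "shot" number tells which), for a name from the list of things; names that differ only in an ending like _2 or _b are one class to them, and where a whole thing is asked for, a point or a joint stands for the part that bears it (a point fixed in the world has none). Each returns a list of dicts, best first, with "conf" (0 to 1); they miss things now and then, are a little off and sometimes report something else, mostly with a low value. They report only what shows in the picture. A call takes as long as a camera call. They do not tell look-alikes from the thing itself.
- manip.find_in(target, picture): "rect" ([left, top, width, height] in pixels, round what is visible of it).
- manip.silhouettes(target, picture): "pixels" (384x512 bool, what is visible of it) and "rect" ([left, top, width, height] in pixels, round what is visible of it).
The state is a dict: "clock": time; "joints": joint angles; "qd": joint speeds; "effort": joint torques, N m; "eef_pos": TCP position; "eef_rot": TCP orientation; "wrist_force": force on the tool from outside, world axes, zero at the start; "moment": the same for the moment, N m; "finger_gap": finger opening in mm.
Only numpy, scipy, OpenCV 4.12 (cv2) and the standard library are available. Lean on these libraries where they do the work, as an engineer would, in place of code of your own. Each camera call takes 0.05 s, during which the arm holds its last target. There are 200 camera calls.

## Working session

There is one attempt and no reset: what is moved stays moved. The work goes in short steps, Python scripts to look and compute and a tool call to move; the robot and the scene stay as the last step left them, time stands still between calls to the robot, and variables do not carry over. Pictures are saved under pics/ and viewed, about 12 in all and at most 16, crops included, and the job is handed in when it is done.

Besides the shell and the picture viewer there is one more tool, called after "Emit:" by a JSON object that holds its "method" and its "body". send_rows: Moves the arm, as the interface text tells. Its arguments: {"type":"object","properties":{"series":{"type":"array"},"newtons":{"type":"number"}},"required":["series"]}

```bash
mkdir -p pics; ls; python3 - <<'E'
from cell import manip
import cv2,numpy as np
s=manip.read_state();print({k:np.round(v,3).tolist() for k,v in s.items()})
for n in("scene","top"):
    c=manip.camera(n);cv2.imwrite(f"pics/{n}0.png",cv2.resize(c["img"][:,:,::-1],(800,600)))
    print(n,c["vfov"],c["cx"],c["cy"],np.round(c["pose"],3).tolist())
    for t in["tray_adult","tray_child","foot_adult","foot_child","tube_long","tube_mid","tube_short","knee","adapter","stock_box"]:
        print(t,[([int(round(float(v))) for v in d["rect"]],round(float(d["conf"]),2)) for d in manip.find_in(t,c)])
E
```

```text
pics
{'clock': 0.0, 'joints': [-1.283, 0.3, 1.522, -0.0, 1.321, -0.067], 'qd': [0.0, -0.001, -0.0, -0.001, 0.0, -0.0], 'effort': [-0.0, -53.181, -35.274, 0.071, 0.024, -0.0], 'eef_pos': [190.99, -515.497, 212.894], 'eef_rot': [-3.14, -0.0, 0.355], 'wrist_force': [0.385, 0.265, 0.375], 'moment': [0.041, 0.013, -0.005], 'finger_gap': 94.022}
scene 50.375128520128285 258.71172812809203 198.1925722165231 [[-0.34, 0.492, -0.801, 1434.425], [0.94, 0.159, -0.302, 343.021], [-0.021, -0.856, -0.517, 686.877], [0.0, 0.0, 0.0, 1.0]]
tray_adult [([66, 189, 145, 75], 0.85)]
tray_child [([296, 230, 157, 100], 0.97)]
foot_adult [([86, 212, 76, 40], 0.92)]
foot_child [([323, 267, 68, 39], 0.66)]
tube_long [([274, 204, 52, 22], 0.97)]
tube_mid [([341, 209, 44, 14], 0.65), ([168, 176, 41, 19], 0.53)]
tube_short [([239, 186, 26, 8], 0.71), ([228, 198, 19, 14], 0.7), ([286, 187, 14, 16], 0.62)]
knee [([168, 178, 42, 17], 0.93), ([208, 157, 24, 22], 0.89), ([165, 155, 18, 22], 0.76)]
adapter [([233, 251, 14, 13], 0.57)]
stock_box [([193, 219, 93, 64], 0.65)]
top 54.34127392605542 257.8976494029775 186.0871037905835 [[-0.005, -0.995, 0.099, 369.821], [-1.0, 0.004, -0.009, -11.876], [0.009, -0.099, -0.995, 1009.17], [0.0, 0.0, 0.0, 1.0]]
tray_adult [([306, 80, 126, 98], 0.59), ([124, 208, 43, 20], 0.26), ([241, 101, 16, 16], 0.2)]
tray_child [([61, 76, 127, 105], 0.68)]
foot_adult [([329, 85, 84, 33], 0.94)]
foot_child [([110, 89, 60, 19], 0.75)]
tube_long [([184, 187, 58, 19], 0.73)]
tube_mid [([124, 209, 42, 20], 0.94)]
tube_short [([220, 223, 19, 28], 0.87), ([274, 186, 27, 14], 0.82), ([330, 85, 87, 34], 0.72), ([275, 223, 24, 18], 0.7)]
knee [([334, 200, 51, 22], 0.88), ([338, 253, 20, 46], 0.76), ([392, 226, 31, 48], 0.66)]
adapter [([239, 103, 19, 13], 0.58)]
stock_box [([213, 81, 74, 68], 0.65)]
```

View pics/top0.png

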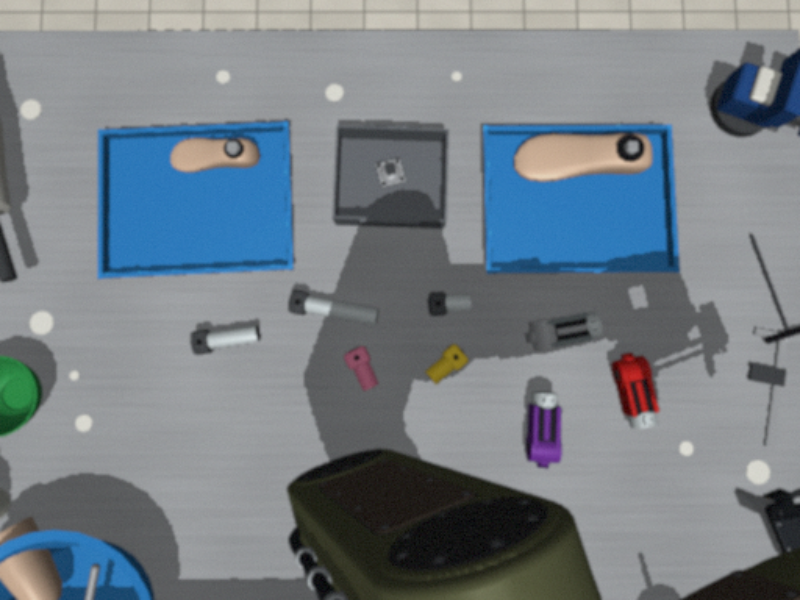

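View pics/scene0.png

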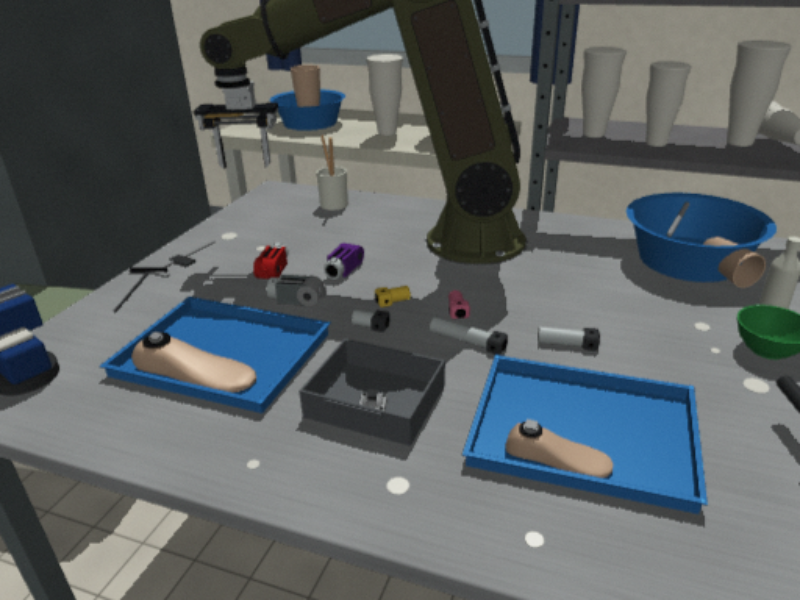

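The child's tray is on the left (small foot at 215,153) and the adult's on the right (583,155). Candidates in the 800-px top view:
- **Knee:** grey (566,330), red (635,390), purple (545,430). I choose the grey one.
- **Short tube:** bare aluminium (450,302), pink (362,367), yellow (447,362). I choose the bare one.
- **Other tubes:** long (333,305), mid (225,337).
- **Adapter:** (391,171), in the box.

```bash
cat > h.py <<'E'
from cell import manip
import cv2,numpy as np
from scipy.spatial.transform import Rotation as R
def shot(n):
    s=manip.read_state(); c=manip.camera(n)
    if n=="wrist":
        T=np.eye(4);T[:3,:3]=R.from_euler("xyz",s["eef_rot"]).as_matrix();T[:3,3]=s["eef_pos"]
        c["P"]=T@np.array(c["T_tool_cam"])
    else: c["P"]=np.array(c["pose"])
    c["s"]=s; return c
def ray(c,uv,z):
    uv=np.atleast_2d(uv).astype(float);f=192/np.tan(np.radians(c["vfov"])/2)
    d=np.c_[(uv[:,0]-c["cx"])/f,(uv[:,1]-c["cy"])/f,np.ones(len(uv))]@c["P"][:3,:3].T
    o=c["P"][:3,3]; return (o+d*((z-o[2])/d[:,2:]))[:,:2]
def proj(c,p):
    f=192/np.tan(np.radians(c["vfov"])/2);q=(np.atleast_2d(p)-c["P"][:3,3])@c["P"][:3,:3]
    return q[:,:2]/q[:,2:]*f+[c["cx"],c["cy"]]
def rect(c,mask,z):
    "min-area rectangle of mask, on plane z: centre, long, short, angle of long side (deg)"
    v,u=np.nonzero(mask);w=ray(c,np.c_[u,v],z).astype(np.float32)
    (x,y),(a,b),t=cv2.minAreaRect(w)
    if a<b:a,b,t=b,a,t+90
    return np.round([x,y,a,b,(t+90)%180-90],1).tolist()
def tomove(s,x,y,z,yaw=None):
    "tool-axis shift and turn from the present pose"
    M=R.from_euler("xyz",s["eef_rot"]);d=M.inv().apply(np.array([x,y,z])-s["eef_pos"])
    t=None
    if yaw is not None: # jaw-axis (tool y) direction in world, deg
        yw=M.apply([0,1,0]);cur=np.degrees(np.arctan2(yw[1],yw[0]))
        t=-((yaw-cur+90)%180-90)   # tool z down: turn reverses
    return np.round(d,1).tolist(),None if t is None else round(t,1)
E
python3 - <<'E'
from h import *
c=shot("top")
Z=dict(tray_adult=26,tray_child=26,stock_box=55,foot_adult=20,foot_child=20,tube_long=15,tube_mid=15,tube_short=15,knee=24,adapter=14)
for t,z in Z.items():
    for d in manip.silhouettes(t,c)[:3]:
        print(t,round(float(d["conf"]),2),[int(v) for v in d["rect"]],rect(c,d["pixels"],z))
w=shot("wrist");print(w["vfov"],np.round(w["T_tool_cam"],3).tolist())
E
```

```text
tray_child 0.84 [61, 75, 125, 105] [628.1, 336.9, 333.9, 263.1, -87.9]
stock_box 0.75 [212, 78, 77, 70] [657.3, 1.0, 190.8, 177.0, 87.9]
foot_adult 0.9 [329, 84, 84, 33] [700.5, -335.2, 239.4, 84.1, 89.9]
foot_child 0.68 [109, 88, 61, 18] [708.6, 304.2, 149.0, 58.6, 89.9]
tube_long 0.93 [180, 186, 60, 20] [442.0, 98.9, 152.8, 41.0, 82.0]
tube_mid 0.93 [124, 210, 43, 17] [387.2, 281.2, 114.6, 40.6, -85.0]
tube_short 0.81 [220, 221, 20, 28] [336.8, 49.6, 71.6, 41.1, 26.3]
tube_short 0.8 [273, 184, 29, 15] [446.1, -97.4, 72.2, 40.1, 89.8]
tube_short 0.69 [272, 223, 25, 19] [341.0, -92.8, 74.7, 42.7, -45.8]
knee 0.81 [391, 224, 30, 48] [300.2, -408.9, 128.0, 66.7, 13.3]
knee 0.79 [337, 253, 21, 44] [236.0, -249.7, 122.6, 59.6, -1.8]
knee 0.59 [335, 198, 49, 24] [400.3, -289.9, 129.6, 51.8, -79.0]
adapter 0.58 [239, 99, 21, 18] [675.8, 1.6, 43.8, 43.4, -75.8]
67.8965294394999 [[-0.001, -0.972, -0.234, 67.182], [1.0, -0.001, -0.0, -0.919], [0.0, -0.234, 0.972, -170.647], [0.0, 0.0, 0.0, 1.0]]
```

```bash
python3 - <<'E'
from h import *
s=manip.read_state()
print(tomove(s,400,-290,150,11))
c=shot("top")
print(ray(c,np.array([[482,125],[672,125],[485,272],[680,272],[100,128],[291,122],[100,276],[293,268]])/1.5625,26).round())
E
```

```text
([274.3, -139.1, 63.4], np.float64(-80.7))
[[ 757. -160.]
 [ 757. -493.]
 [ 499. -161.]
 [ 498. -493.]
 [ 753.  502.]
 [ 763.  172.]
 [ 495.  490.]
 [ 507.  165.]]
```

Emit:
{"method": "send_rows", "body": {"series": [[[1,274,-139,0,-81],[1,274,-139,0,-81],[1,274,-139,0,-81],[1,274,-139,0,-81],[1,274,-139,63,-81],[1,274,-139,63,-81],[1,274,-139,63,-81],[1,274,-139,63,-81],[1,274,-139,63,-81],[1,274,-139,63,-81]]], "newtons": 40}}

```text
clock: 2.75
eef_pos: [399.9, -290.0, 150.4]
eef_rot: [-3.142, -0.0, 1.775]
wrist_force: [0.2, 0.3, -0.1]
finger_gap: 94.0
```

```bash
cat > look.py <<'E'
import sys
from h import *
name,t,z=sys.argv[1],sys.argv[2],float(sys.argv[3])
c=shot("wrist");print(np.round(c["s"]["eef_pos"],1),np.round(c["s"]["eef_rot"],3),c["s"]["clock"])
im=c["img"][:,:,::-1].copy()
for d in manip.silhouettes(t,c)[:3]:
    r=rect(c,d["pixels"],z);print(t,round(float(d["conf"]),2),[int(v) for v in d["rect"]],r)
    cs,_=cv2.findContours(d["pixels"].astype(np.uint8),cv2.RETR_EXTERNAL,cv2.CHAIN_APPROX_NONE);cv2.drawContours(im,cs,-1,(0,255,0),1)
cv2.imwrite(f"pics/{name}.png",im)
E
python3 look.py knee1 knee 24
```

```text
[ 399.9 -290.   150.4] [-3.142 -0.     1.775] 2.75
knee 0.95 [234, 124, 52, 121] [399.3, -292.8, 129.8, 52.1, -79.5]
knee 0.76 [94, 237, 115, 35] [296.2, -394.4, 128.4, 38.1, 12.3]
knee 0.76 [40, 75, 133, 79] [235.7, -252.7, 133.8, 56.3, -1.5]
```

View pics/knee1.png

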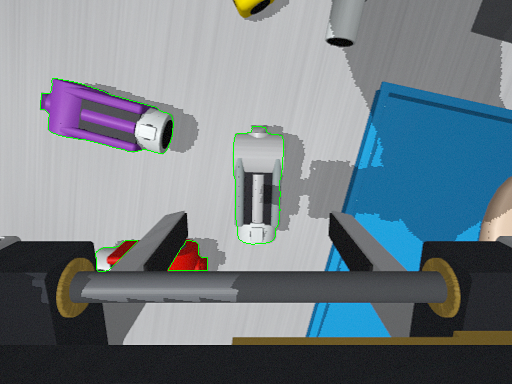

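The grey knee is at pixel (258,185), with its head and pyramid towards the top of the image. Red and purple lie clear of it, so the choice is right.

```bash
python3 - <<'E'
from h import *
c=shot("wrist");print(ray(c,[[258,197],[258,172],[258,222],[235,197],[281,197]],45).round(1).tolist())
print(tomove(c["s"],402,-308,20,10.5))
E
```

```text
[[400.7, -297.0], [395.7, -272.1], [405.9, -323.1], [378.1, -301.6], [423.3, -292.5]]
([-17.9, -1.3, 130.5], np.float64(0.9))
```

Emit:
{"method": "send_rows", "body": {"series": [[[1,-14,-1,50,1],[1,-14,-1,95,1],[1,-14,-1,120,1],[1,-14,-1,130,1],[0,-14,-1,130,1],[0,-14,-1,130,1],[0,-14,-1,130,1],[0,-14,-1,130,1],[0,-14,-1,130,1],[0,-14,-1,130,1]]], "newtons": 40}}

```text
clock: 3.9
eef_pos: [401.6, -304.2, 20.8]
eef_rot: [3.141, 0.0, 1.751]
wrist_force: [0.2, 0.7, -0.3]
finger_gap: 49.5
```

Emit:
{"method": "send_rows", "body": {"series": [[[0,0,0,0,0],[0,0,0,0,0],[0,0,0,0,0],[0,0,0,-20,0],[0,0,0,-60,0],[0,0,0,-100,0],[0,0,0,-100,0]]]}}

```text
clock: 4.6
eef_pos: [402.9, -305.4, 124.6]
eef_rot: [3.137, 0.005, 1.751]
wrist_force: [1.3, -0.5, -4.9]
finger_gap: 45.4
```

```bash
python3 look.py knee2 knee 100; python3 -c "
from h import *
s=manip.read_state();print(tomove(s,572,-390,130,1),s['finger_gap'])"
```

```text
[ 402.9 -305.4  124.6] [3.137 0.005 1.751] 4.6
knee 0.98 [11, 57, 148, 86] [278.5, -248.3, 97.4, 39.4, -1.7]
knee 0.86 [79, 230, 112, 24] [315.8, -342.5, 79.4, 16.8, 9.5]
knee 0.66 [212, 104, 97, 212] [402.5, -306.9, 160.7, 66.9, -79.7]
([-115.3, 152.6, -10.2], np.float64(9.3)) 45.42285257512554
```

View pics/knee2.png

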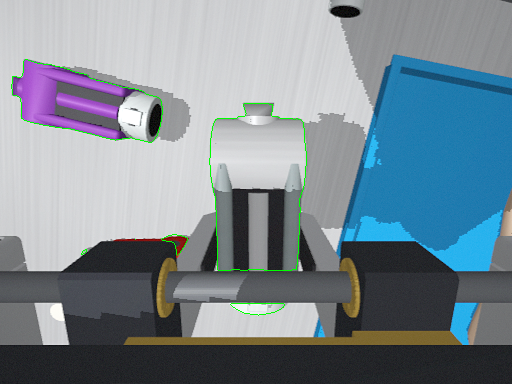

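```bash
python3 -c "
from h import *
s=manip.read_state();print(tomove(s,570,-422,124.6,0),s['finger_gap'])"
```

```text
([-146.4, 144.9, -4.8], np.float64(10.3)) 45.42285257512554
```

Emit:
{"method": "send_rows", "body": {"series": [[[0,-40,40,0,3],[0,-75,75,0,6],[0,-110,110,0,8],[0,-135,133,0,10],[0,-146,145,0,10],[0,-146,145,0,10],[0,-146,145,30,10],[0,-146,145,60,10],[0,-146,145,75,10],[0,-146,145,75,10]]]}}

```text
clock: 5.7
eef_pos: [568.7, -420.5, 41.7]
eef_rot: [-3.137, -0.004, 1.577]
wrist_force: [0.4, 0.3, -5.6]
finger_gap: 46.3
```

Emit:
{"method": "send_rows", "body": {"series": [[[0,0,0,5,0],[0,0,0,10,0],[0,0,0,14,0],[0,0,0,16,0],[0,0,0,16,0],[0,0,0,16,0]]]}}

```text
clock: 6.3
eef_pos: [570.4, -421.8, 29.7]
eef_rot: [3.141, 0.0, 1.577]
wrist_force: [-0.5, -0.3, -5.1]
finger_gap: 45.8
```

Emit:
{"method": "send_rows", "body": {"series": [[[0,0,0,1,0],[0,0,0,2,0],[0,0,0,3,0],[0,0,0,3.5,0],[0,0,0,3.5,0],[0,0,0,3.5,0]]]}}

```text
clock: 6.9
eef_pos: [570.3, -421.8, 26.0]
eef_rot: [-3.142, -0.0, 1.577]
wrist_force: [0.2, 0.1, -5.1]
finger_gap: 45.6
```

Emit:
{"method": "send_rows", "body": {"series": [[[0,0,0,0.5,0],[0,0,0,1,0],[0,0,0,1.2,0],[0,0,0,1.2,0],[0,0,0,1.2,0]]]}}

```text
clock: 7.4
eef_pos: [570.3, -421.8, 24.9]
eef_rot: [3.142, 0.0, 1.577]
wrist_force: [-0.2, -0.3, -3.5]
finger_gap: 45.6
```

Emit:
{"method": "send_rows", "body": {"series": [[[0,0,0,0.5,0],[0,0,0,0.5,0],[0.6,0,0,0.5,0],[0.7,0,0,0.5,0],[0.7,0,0,0.5,0],[0.7,0,0,0.5,0],[0.7,0,0,-20,0],[0.7,0,0,-65,0],[0.7,0,0,-110,0],[0.7,0,0,-125,0]]]}}

```text
clock: 8.4
eef_pos: [571.5, -422.7, 155.5]
eef_rot: [3.136, 0.005, 1.576]
wrist_force: [0.3, -0.6, -0.7]
finger_gap: 65.6
```

```bash
python3 - <<'E'
from h import *
c=shot("top")
for t,z in dict(knee=28,tube_long=15,tube_short=15,foot_adult=20).items():
    for d in manip.silhouettes(t,c)[:3]:
        print(t,round(float(d["conf"]),2),[int(v) for v in d["rect"]],rect(c,d["pixels"],z))
print(tomove(c["s"],442,99,150,-8),np.round(c["s"]["eef_pos"],1))
E
```

```text
knee 0.74 [376, 138, 49, 20] [567.1, -406.9, 129.6, 57.0, 89.8]
knee 0.55 [309, 80, 123, 94] [627.5, -324.7, 328.5, 257.9, 89.9]
tube_long 0.63 [180, 185, 61, 21] [436.5, 100.3, 152.0, 40.1, 76.8]
tube_short 0.83 [217, 225, 18, 18] [347.6, 53.2, 50.5, 39.3, 29.5]
tube_short 0.65 [273, 185, 27, 10] [449.4, -97.5, 68.5, 25.5, 82.1]
foot_adult 0.88 [330, 84, 83, 34] [701.9, -335.3, 239.4, 86.9, 89.9]
foot_adult 0.66 [212, 78, 76, 67] [668.3, 0.9, 196.7, 181.7, 87.9]
([522.5, -126.6, 2.4], np.float64(8.3)) [ 571.5 -422.7  155.5]
```

Emit:
{"method": "send_rows", "body": {"series": [[[0.9,50,-12,0,0],[0.9,100,-24,0,0],[0.9,150,-36,0,0],[0.9,200,-48,0,2],[0.9,250,-60,0,4],[0.9,300,-72,0,6],[0.9,350,-84,0,8],[0.9,400,-96,0,8],[0.9,450,-108,0,8],[0.9,495,-119,0,8]]]}}

```text
clock: 9.65
eef_pos: [449.1, 65.4, 148.2]
eef_rot: [-3.139, 0.0, 1.437]
wrist_force: [0.1, -0.0, -1.0]
finger_gap: 84.7
```

Emit:
{"method": "send_rows", "body": {"series": [[[0.9,20,-6,0,0],[0.9,27,-7,0,0],[0.9,27,-7,0,0],[0.9,27,-7,0,0]]]}}

```text
clock: 10.05
eef_pos: [447.3, 90.5, 149.1]
eef_rot: [-3.14, 0.0, 1.436]
wrist_force: [-0.0, 0.3, 0.0]
finger_gap: 84.8
```

```bash
python3 look.py long1 tube_long 15
```

```text
[447.3  90.5 149.1] [-3.14   0.     1.436] 10.05
tube_long 0.69 [234, 106, 37, 138] [441.2, 96.0, 156.6, 41.8, 82.5]
```

View pics/long1.png

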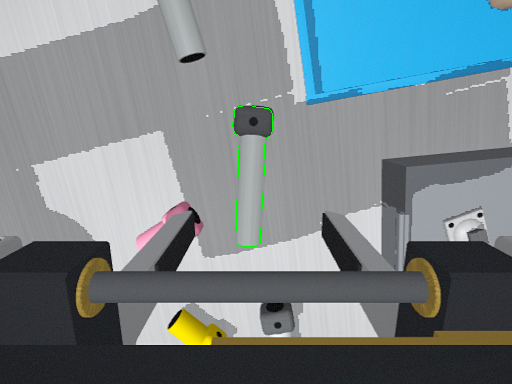

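The long tube is at (250,175), head at the top (253,121). The pink one and the adapter in the box can also be seen, and nothing is in the way.

```bash
python3 - <<'E'
from h import *
c=shot("wrist");p=ray(c,[[253,121],[251,145],[248,236]],15);print(p.round(1).tolist())
d=p[0]-p[2];a=np.degrees(np.arctan2(d[1],d[0]));print(a)
g=ray(c,[[249.5,188]],15)[0];print(g,tomove(c["s"],g[0],g[1],11,a-90))
E
```

```text
[[450.6, 157.4], [445.1, 133.1], [427.0, 31.1]]
79.41595925242234
[436.80522184  86.90151039] ([-4.8, -10.0, 138.4], np.float64(2.8))
```

Emit:
{"method": "send_rows", "body": {"series": [[[0.9,8,-9,45,3],[0.9,8,-9,90,3],[0.9,8,-9,120,3],[0.9,8,-9,134,3],[0.9,8,-9,138,3],[0,8,-9,138,3],[0,8,-9,138,3],[0,8,-9,138,3],[0,8,-9,138,3],[0,8,-9,138,3]]], "newtons": 30}}

```text
clock: 11.2
eef_pos: [439.7, 100.6, 12.2]
eef_rot: [3.141, -0.0, 1.385]
wrist_force: [-0.5, 0.4, 0.3]
finger_gap: 48.1
```

Emit:
{"method": "send_rows", "body": {"series": [[[0,0,0,0,0],[0,0,0,0,0],[0,0,0,0,0],[0,0,0,0,0]]]}}

```text
clock: 11.6
eef_pos: [439.6, 100.5, 11.8]
eef_rot: [3.141, -0.0, 1.384]
wrist_force: [0.4, -1.2, 2.1]
finger_gap: 29.6
```

Emit:
{"method": "send_rows", "body": {"series": [[[0,0,0,-20,0],[0,0,0,-65,0],[0,0,0,-110,0],[0,0,0,-120,0],[0,0,0,-120,0]]]}}

```text
clock: 12.1
eef_pos: [440.0, 100.6, 132.7]
eef_rot: [3.139, -0.001, 1.385]
wrist_force: [-0.4, -0.2, -2.4]
finger_gap: 29.4
```

```bash
python3 -c "
from h import *
s=manip.read_state();print(tomove(s,572,-251,s['eef_pos'][2],0),s['finger_gap'],s['eef_pos'])"
```

```text
([-321.1, 194.8, 0.2], np.float64(-10.7)) 29.365674637600325 [439.9799756  100.62057035 132.72816326]
```

Emit:
{"method": "send_rows", "body": {"series": [[[0,-35,21,0,-2],[0,-75,45,0,-4],[0,-115,70,0,-6],[0,-155,94,0,-8],[0,-195,118,0,-10],[0,-235,142,0,-11],[0,-275,167,0,-11],[0,-307,186,0,-11],[0,-321,195,0,-11],[0,-321,195,0,-11]]]}}

```text
clock: 13.1
eef_pos: [571.0, -252.6, 128.4]
eef_rot: [-3.138, -0.002, 1.574]
wrist_force: [0.4, 0.8, -1.4]
finger_gap: 29.0
```

Emit:
{"method": "send_rows", "body": {"series": [[[0,0,0,40,0],[0,0,0,80,0],[0,0,0,100,0],[0,0,0,108,0],[0,0,0,112,0],[0,0,0,113,0],[0,0,0,113,0],[0,0,0,113,0]]]}}

```text
clock: 13.9
eef_pos: [572.1, -251.2, 19.8]
eef_rot: [3.14, 0.001, 1.577]
wrist_force: [-0.2, -0.2, -2.8]
finger_gap: 29.0
```

Emit:
{"method": "send_rows", "body": {"series": [[[0,0,0,1,0],[0,0,0,2,0],[0,0,0,3,0],[0,0,0,3.5,0],[0,0,0,3.5,0]]]}}

```text
clock: 14.4
eef_pos: [571.8, -251.1, 15.9]
eef_rot: [3.141, 0.0, 1.577]
wrist_force: [-3.3, 0.7, 4.6]
finger_gap: 29.1
```

Emit:
{"method": "send_rows", "body": {"series": [[[0.3,0,0,0,0],[0.55,0,0,0,0],[0.55,0,0,0,0],[0.55,0,0,0,0],[0.55,0,0,-15,0],[0.55,0,0,-60,0],[0.55,0,0,-105,0],[0.55,0,0,-135,0],[0.55,0,0,-135,0]]]}}

```text
clock: 15.3
eef_pos: [573.3, -251.8, 156.4]
eef_rot: [3.134, 0.004, 1.577]
wrist_force: [0.8, 0.5, 0.3]
finger_gap: 51.5
```

```bash
python3 look.py placed1 tube_long 19; python3 - <<'E'
from h import *
s=manip.read_state();print(tomove(s,446,-100,150,0))
E
```

```text
[ 573.3 -251.8  156.4] [3.134 0.004 1.577] 15.3
tube_long 0.65 [238, 113, 40, 136] [570.0, -255.1, 157.9, 41.2, 89.2]
([151.8, -124.9, 0.9], np.float64(0.3))
```

View pics/placed1.png

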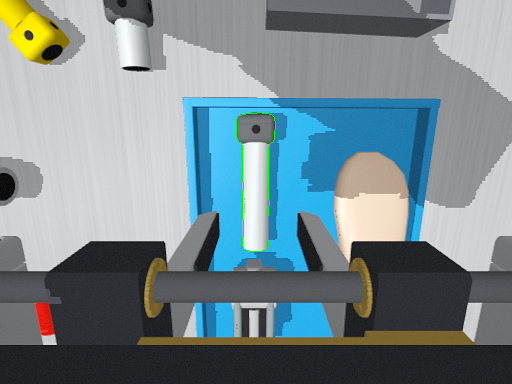

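The long tube lies in the adult's tray at (255,180), head at the top, clear of the knee (254,300) and the foot.

Emit:
{"method": "send_rows", "body": {"series": [[[0.9,35,-30,0,0],[0.9,75,-62,0,0],[0.9,115,-94,0,0],[0.9,142,-118,0,0],[0.9,142,-125,0,0],[0.9,142,-125,0,0]]]}}

```text
clock: 16.0
eef_pos: [445.3, -109.5, 149.9]
eef_rot: [-3.141, -0.0, 1.577]
wrist_force: [0.3, -0.3, 0.4]
finger_gap: 84.4
```

```bash
python3 look.py short1 tube_short 15
```

```text
[ 445.3 -109.5  149.9] [-3.141 -0.     1.577] 16.0
tube_short 0.91 [131, 137, 72, 67] [341.2, -92.4, 74.6, 47.2, -47.6]
tube_short 0.79 [245, 141, 35, 67] [446.7, -100.3, 74.3, 41.0, -89.7]
tube_short 0.62 [108, 0, 83, 51] [337.0, 48.7, 78.8, 39.7, 16.9]
```

View pics/short1.png

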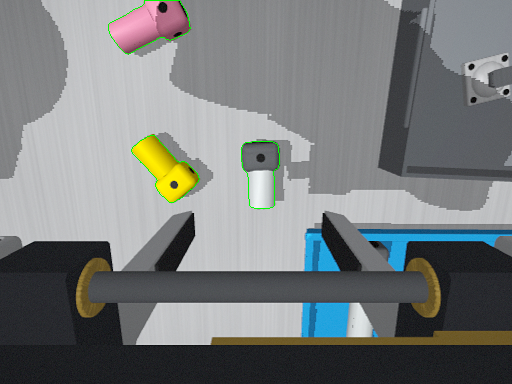

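The short tube is the bare one at (261,175), with its head at (260,157). Pink and yellow are off to the side.

```bash
python3 - <<'E'
from h import *
c=shot("wrist");p=ray(c,[[260.5,157],[261,172],[261,204],[261,189]],15);print(p.round(1).tolist())
d=p[0]-p[2];a=np.degrees(np.arctan2(d[1],d[0]));print(a)
g=p[3];print(tomove(c["s"],g[0],g[1],11,a-90))
E
```

```text
[[448.3, -81.0], [448.9, -97.3], [449.2, -133.6], [449.1, -116.4]]
90.98829997544362
([-6.0, 2.7, 139.0], np.float64(-0.7))
```

Emit:
{"method": "send_rows", "body": {"series": [[[0.7,-5,3,45,0],[0.7,-5,3,90,0],[0.7,-5,3,120,0],[0.7,-5,3,134,0],[0.7,-5,3,138.5,0],[0.7,-5,3,138.5,0],[0,-5,3,138.5,0],[0,-5,3,138.5,0],[0,-5,3,138.5,0],[0,-5,3,138.5,0]]]}}

```text
clock: 17.15
eef_pos: [449.1, -114.8, 12.2]
eef_rot: [3.141, 0.0, 1.577]
wrist_force: [0.2, -0.5, -0.1]
finger_gap: 36.9
```

Emit:
{"method": "send_rows", "body": {"series": [[[0,0,0,0,0],[0,0,0,0,0],[0,0,0,0,0],[0,0,0,-20,0],[0,0,0,-65,0],[0,0,0,-110,0],[0,0,0,-120,0],[0,0,0,-120,0]]]}}

```text
clock: 17.95
eef_pos: [449.4, -114.9, 132.8]
eef_rot: [3.139, 0.001, 1.577]
wrist_force: [-0.8, -0.4, -0.8]
finger_gap: 29.2
```

```bash
python3 -c "
from h import *
s=manip.read_state();print(tomove(s,565,265,s['eef_pos'][2],2),s['finger_gap'],s['eef_pos'])"
```

```text
([379.2, 117.8, -0.0], np.float64(-1.7)) 29.17577320730633 [ 449.39850289 -114.87581873  132.78573053]
```

Emit:
{"method": "send_rows", "body": {"series": [[[0,38,12,0,-2],[0,80,25,0,-2],[0,125,39,0,-2],[0,170,53,0,-2],[0,215,67,0,-2],[0,260,81,0,-2],[0,305,95,0,-2],[0,345,107,0,-2],[0,370,115,0,-2],[0,379,118,0,-2]]]}}

```text
clock: 18.95
eef_pos: [564.0, 266.9, 128.6]
eef_rot: [-3.138, 0.001, 1.614]
wrist_force: [-0.0, -0.4, -1.2]
finger_gap: 29.1
```

Emit:
{"method": "send_rows", "body": {"series": [[[0,0,0,30,0],[0,0,0,70,0],[0,0,0,100,0],[0,0,0,108,0],[0,0,0,112,0],[0,0,0,113,0],[0,0,0,113,0],[0,0,0,113,0]]]}}

```text
clock: 19.75
eef_pos: [565.3, 265.1, 20.0]
eef_rot: [3.14, -0.001, 1.611]
wrist_force: [0.1, 0.3, 0.1]
finger_gap: 29.5
```

Emit:
{"method": "send_rows", "body": {"series": [[[0,0,0,1,0],[0,0,0,2,0],[0,0,0,3,0],[0,0,0,3,0],[0,0,0,3,0]]]}}

```text
clock: 20.25
eef_pos: [564.8, 265.0, 16.0]
eef_rot: [3.141, -0.0, 1.611]
wrist_force: [-2.2, -1.3, 3.0]
finger_gap: 29.0
```

Emit:
{"method": "send_rows", "body": {"series": [[[0.3,0,0,0,0],[0.55,0,0,0,0],[0.55,0,0,0,0],[0.55,0,0,0,0],[0.55,0,0,-15,0],[0.55,0,0,-60,0],[0.55,0,0,-105,0],[0.55,0,0,-145,0],[0.55,0,0,-145,0]]]}}

```text
clock: 21.15
eef_pos: [566.7, 265.8, 168.2]
eef_rot: [3.132, -0.003, 1.612]
wrist_force: [-0.3, -0.0, -0.4]
finger_gap: 51.5
```

```bash
python3 look.py placed2 tube_short 19; python3 - <<'E'
from h import *
s=manip.read_state();print(tomove(s,676,-20,160,0))
E
```

```text
[566.7 265.8 168.2] [ 3.132e+00 -3.000e-03  1.612e+00] 21.15
tube_short 0.52 [49, 334, 6, 8] [304.0, 45.9, 16.9, 12.0, -88.2]
([-289.3, 99.4, 2.2], np.float64(2.3))
```

View pics/placed2.png

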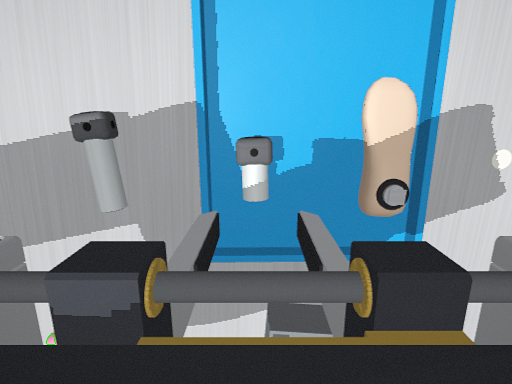

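The short tube lies flat in the child's tray at (254,170). The foot (388,150) and the mid tube (100,160) are untouched. The adapter is next.

Emit:
{"method": "send_rows", "body": {"series": [[[0.6,-40,14,0,2],[0.6,-80,28,0,2],[0.6,-125,43,0,2],[0.6,-170,58,0,2],[0.6,-215,74,0,2],[0.6,-255,88,0,2],[0.6,-275,95,0,2],[0.6,-275,99,0,2],[0.6,-275,99,10,2],[0.6,-275,99,10,2]]]}}

```text
clock: 22.25
eef_pos: [673.8, -4.1, 148.5]
eef_rot: [-3.138, -0.0, 1.578]
wrist_force: [0.0, 0.6, -1.7]
finger_gap: 56.7
```

```bash
python3 look.py ad1 adapter 10
```

```text
[673.8  -4.1 148.5] [-3.138 -0.     1.578] 22.25
adapter 0.55 [242, 155, 44, 46] [678.3, 1.1, 44.1, 43.4, -76.6]
```

View pics/ad1.png

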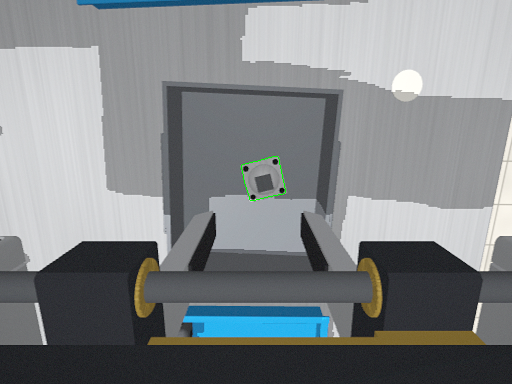

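The adapter is at (264,179), pyramid up, turned about 13°, with free room to the walls on all sides.

```bash
python3 - <<'E'
from h import *
c=shot("wrist");print(c["s"]["eef_pos"])
for z in(10,12):
  for d in manip.silhouettes("adapter",c)[:1]: print(rect(c,d["pixels"],z))
print(tomove(c["s"],678.2,1,14,13.4),tomove(c["s"],678.2,1,60,13.4))
E
```

```text
[674.30381963  -4.31687292 150.19249924]
[678.3, 0.5, 45.5, 44.8, -76.6]
[678.3, 0.9, 45.2, 44.5, -76.6]
([5.3, 4.1, 136.2], np.float64(-13.0)) ([5.3, 4.0, 90.2], np.float64(-13.0))
```

Emit:
{"method": "send_rows", "body": {"series": [[[0.65,5,4,20,-7],[0.65,5,4,40,-13],[0.65,5,4,80,-13],[0.65,5,4,110,-13],[0.65,5,4,125,-13],[0.65,5,4,131,-13],[0.65,5,4,133,-13],[0.65,5,4,133,-13],[0.65,5,4,133,-13]]]}}

```text
clock: 23.4
eef_pos: [679.5, -0.8, 19.3]
eef_rot: [3.14, 0.001, 1.803]
wrist_force: [-0.3, 0.1, 0.8]
finger_gap: 61.0
```

Emit:
{"method": "send_rows", "body": {"series": [[[0.65,1.5,1,2,0],[0.65,1.5,0,4,0],[0.65,1.5,0,5,0],[0.65,1.5,0,5,0],[0,1.5,0,5,0],[0,1.5,0,5,0],[0,1.5,0,5,0],[0,1.5,0,5,0],[0,1.5,0,5,0],[0,1.5,0,5,0]]]}}

```text
clock: 24.4
eef_pos: [678.5, 0.7, 12.8]
eef_rot: [3.141, 0.0, 1.803]
wrist_force: [0.5, 0.0, 0.7]
finger_gap: 43.3
```

Emit:
{"method": "send_rows", "body": {"series": [[[0,0,0,0,0],[0,0,0,-5,0],[0,0,0,-30,0],[0,0,0,-70,0],[0,0,0,-110,0],[0,0,0,-125,0],[0,0,0,-125,0],[0,0,0,-125,0]]]}}

```text
clock: 25.2
eef_pos: [677.8, 0.7, 135.9]
eef_rot: [-3.139, -0.001, 1.803]
wrist_force: [0.2, -0.2, -2.2]
finger_gap: 43.7
```

```bash
python3 look.py ad2 adapter 138;  python3 -c "
from h import *
s=manip.read_state();print(tomove(s,570,400,s['eef_pos'][2],5),s['finger_gap'],s['eef_pos'])"
```

```text
[677.8   0.7 135.9] [-3.139e+00 -1.000e-03  1.803e+00] 25.2
adapter 0.66 [223, 191, 70, 71] [676.4, 3.0, 43.4, 43.4, 13.4]
([413.3, -12.6, 0.5], np.float64(8.3)) 43.57120034900551 [677.58483546   0.70329286 135.20138488]
```

View pics/ad2.png

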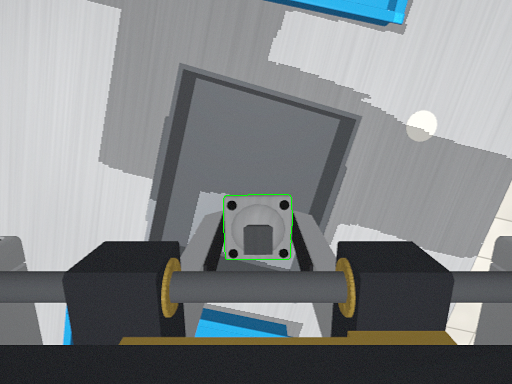

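The adapter is held level and square between the pads at (258,228).

Emit:
{"method": "send_rows", "body": {"series": [[[0,38,-1,0,2],[0,80,-2,0,4],[0,125,-4,0,8],[0,170,-5,0,8],[0,215,-6,0,8],[0,260,-8,0,8],[0,305,-9,0,8],[0,350,-11,0,8],[0,390,-12,0,8],[0,413,-13,0,8]]]}}

```text
clock: 26.3
eef_pos: [568.7, 402.2, 135.6]
eef_rot: [-3.139, 0.001, 1.666]
wrist_force: [-0.1, 0.2, -0.5]
finger_gap: 43.6
```

Emit:
{"method": "send_rows", "body": {"series": [[[0,0,0,0,0],[0,0,0,30,0],[0,0,0,70,0],[0,0,0,100,0],[0,0,0,112,0],[0,0,0,117,0],[0,0,0,119,0],[0,0,0,119,0],[0,0,0,119,0]]]}}

```text
clock: 27.2
eef_pos: [571.2, 399.9, 20.2]
eef_rot: [3.14, -0.001, 1.664]
wrist_force: [-1.0, 0.5, -1.0]
finger_gap: 43.3
```

Emit:
{"method": "send_rows", "body": {"series": [[[0,0,0,2,0],[0,0,0,3.5,0],[0,0,0,4.5,0],[0,0,0,5,0],[0,0,0,5,0],[0,0,0,5,0]]]}}

```text
clock: 27.8
eef_pos: [570.6, 399.6, 13.8]
eef_rot: [-3.142, -0.0, 1.664]
wrist_force: [0.4, -0.2, -1.1]
finger_gap: 43.7
```

Emit:
{"method": "send_rows", "body": {"series": [[[0,0,0,0.5,0],[0,0,0,1,0],[0,0,0,1,0],[0,0,0,1,0]]]}}

```text
clock: 28.2
eef_pos: [570.6, 399.6, 12.8]
eef_rot: [3.141, -0.0, 1.664]
wrist_force: [0.4, -1.3, 0.2]
finger_gap: 43.7
```

Emit:
{"method": "send_rows", "body": {"series": [[[0,0,0,0.3,0],[0,0,0,0.3,0],[0.55,0,0,0.3,0],[0.65,0,0,0.3,0],[0.65,0,0,0.3,0],[0.65,0,0,-10,0],[0.65,0,0,-55,0],[0.65,0,0,-100,0],[0.65,0,0,-145,0],[0.65,0,0,-145,0]]]}}

```text
clock: 29.2
eef_pos: [572.5, 400.8, 166.2]
eef_rot: [3.131, -0.005, 1.664]
wrist_force: [-0.3, 0.9, 0.3]
finger_gap: 60.9
```

Emit:
{"method": "send_rows", "body": {"series": [[[0.65,-40,-45,-20,0],[0.65,-85,-85,-40,0],[0.65,-130,-130,-60,0],[0.65,-170,-170,-60,0],[0.65,-200,-200,-60,0],[0.65,-200,-200,-60,0],[0.65,-200,-200,-60,0]]]}}

```text
clock: 29.9
eef_pos: [388.0, 179.6, 218.8]
eef_rot: [3.14, -0.0, 1.662]
wrist_force: [1.1, 0.4, -0.2]
finger_gap: 61.1
```

```bash
python3 - <<'E'
from h import *
c=shot("top");print(np.round(c["s"]["eef_pos"],1),c["s"]["clock"])
im=cv2.resize(c["img"][40:270,40:450,::-1],None,fx=1.9,fy=1.9,interpolation=cv2.INTER_CUBIC);cv2.imwrite("pics/final.png",im)
for t,z in dict(foot_adult=20,foot_child=20,tube_mid=15,tube_long=19,tube_short=19,knee=28,adapter=14).items():
    print(t,[(round(float(d["conf"]),2),rect(c,d["pixels"],z)) for d in manip.silhouettes(t,c)[:3]])
E
```

```text
[388.  179.6 218.8] 29.9
foot_adult [(0.88, [700.5, -335.2, 239.4, 84.1, 89.9]), (0.36, [567.9, 393.9, 41.1, 40.0, 2.0])]
foot_child [(0.38, [668.9, 0.8, 196.8, 185.4, 87.9])]
tube_mid []
tube_long [(0.76, [569.3, -252.3, 154.4, 41.0, 89.8])]
tube_short [(0.88, [338.2, 49.4, 66.6, 37.4, 26.3]), (0.72, [560.1, 282.0, 77.8, 40.7, 89.8]), (0.69, [341.7, -91.9, 70.7, 40.7, -45.6])]
knee [(0.95, [300.8, -407.8, 124.6, 67.0, 15.0]), (0.87, [569.8, -409.4, 129.2, 57.0, 89.8]), (0.83, [236.6, -250.0, 122.2, 56.8, -1.8])]
adapter [(0.71, [568.0, 396.3, 45.6, 44.0, -87.8])]
```

View pics/final.png

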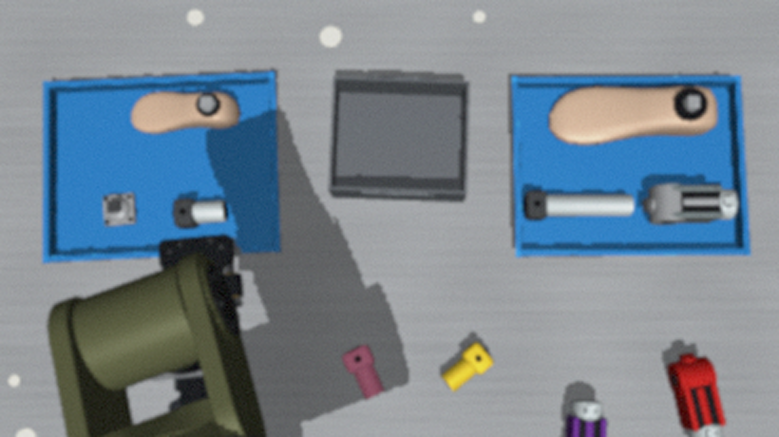

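All five placings look right in the top view: adapter (119,209), short tube (200,211), long tube (578,204), knee (690,202), and the box is empty. The arm hides the mid tube there, so I check it and the child's foot with the scene camera before handing in.

```bash
python3 - <<'E'
from h import *
c=shot("scene")
for t,z in dict(tube_mid=15,foot_child=20).items():
    print(t,[(round(float(d["conf"]),2),[int(v) for v in d["rect"]]) for d in manip.find_in(t,c)[:3]])
print(manip.sign_off(),c["s"]["clock"])
E
```

```text
tube_mid [(0.64, [342, 208, 41, 14])]
foot_child [(0.67, [325, 267, 68, 40])]
the job is handed in; nothing more can be done
None 30.3
```

Both trays are made up and the job is handed in, at about 30 s of the 106 s allowed.

- **Adult's tray (right):** the grey knee joint and the longest tube lie flat in the near half, clear of each other and of the foot.
- **Child's tray (left):** the shortest tube lies flat beside the adapter, which is pyramid up. The stock box is empty.
- **How they were laid down:** I lowered each part until the wrist force showed contact with the tray floor, then let go.

**Last checks:**
- The top view shows all four parts in place, and the adult's foot measured where it was at the start.
- The networks did not pick out the child's foot or the middle tube in that top view. The arm was hiding the tube. The scene camera finds both within about 3 pixels of where they started.
- The purple, red, pink and yellow look-alikes were left alone.
- Nothing failed. The highest wrist force read at the end of a move was about 6 N.

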